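# Show a canister lid's seal to the camera

## Task

The seal of the medium-sized canister's lid is to be photographed for a spare: lift that lid off and hold it up in the air in front of the camera on the mini tripod, the seal squarely facing the lens, centred in its view and about 15 cm from it. Finish while holding it there, still; do not put it down or let go. Leave the canisters, the other two lids and everything else on the counter standing where they are.

Things in the scene. Friction and masses are not known exactly. Their poses are not given: they have to be found in the camera images.
- canister_small: The small of three plain steel kitchen canisters of one make, standing loose on the counter: round open can 68 mm across, 85 mm high, wall 3 mm, closed by its lid. Which stands where varies. Origin: centre of its underside; z up its axis.
- lid_small: Lid lying loose on the small canister: steel disc 68 mm across, 6 mm thick; under it a dark rubber seal plug 56 mm across, 8 mm deep, 3 mm of play in the mouth (lifts straight off); on top in the centre a black block handle 42 mm long (lid x), 14 wide (lid y), 28 tall, its top 34 mm above the origin. About 60 g. Origin: centre of the disc's underside; z out of the top.
- canister_medium: The medium of three plain steel kitchen canisters of one make, standing loose on the counter: round open can 86 mm across, 105 mm high, wall 3 mm, closed by its lid. Which stands where varies. Origin: centre of its underside; z up its axis.
- lid_medium: Lid lying loose on the medium canister: steel disc 86 mm across, 6 mm thick; under it a dark rubber seal plug 74 mm across, 8 mm deep, 3 mm of play in the mouth (lifts straight off); on top in the centre a black block handle 42 mm long (lid x), 14 wide (lid y), 28 tall, its top 34 mm above the origin. About 90 g. Origin: centre of the disc's underside; z out of the top.
- canister_large: The large of three plain steel kitchen canisters of one make, standing loose on the counter: round open can 108 mm across, 130 mm high, wall 3 mm, closed by its lid. Which stands where varies. Origin: centre of its underside; z up its axis.
- lid_large: Lid lying loose on the large canister: steel disc 108 mm across, 6 mm thick; under it a dark rubber seal plug 96 mm across, 8 mm deep, 3 mm of play in the mouth (lifts straight off); on top in the centre a black block handle 42 mm long (lid x), 14 wide (lid y), 28 tall, its top 34 mm above the origin. About 130 g. Origin: centre of the disc's underside; z out of the top.
- seal (a point): Centre of the underside of the medium lid's seal plug, 8 mm below the lid's origin; same axes as the lid, so its face looks along -z.
- lens (a point): Centre of the front glass of a black compact camera (98 x 58 x 28 mm, lens barrel 46 mm across, 24 long) on a fixed mini tripod towards the far side of the counter; it stands 160 mm above the counter, in varying places and turns. The camera looks to the robot's side and up, 60 degrees above level. Axes: -x is the viewing direction, out of the lens; y level, along the camera's width.
- salt_shaker: White ceramic salt shaker with a steel top, 38 mm across, 66 mm high, standing between canisters. A bystander, to be left alone. Origin: on its underside.
- pepper_shaker: Dark wooden pepper shaker with a steel top, 38 mm across, 66 mm high, standing between canisters. A bystander, to be left alone. Origin: on its underside.
- mug: White mug, 82 mm across, 92 mm high, with a handle at its +y side. A bystander, to be left alone. Origin: on its underside.
- jar: Glass jar with a steel cap, 60 mm across, 75 mm high. A bystander, to be left alone. Origin: on its underside.
- wooden_spoon: Wooden spoon lying on the counter, along its x. A bystander, to be left alone. Origin: on its underside.
- turner: Kitchen turner (spatula) lying on the counter, along its x. A bystander, to be left alone. Origin: on its underside.
Not all that is in view belongs to the job. What is shaped like the lid_medium but green is not meant.

How it is judged:
By the outcome, as a careful person would: the job done as asked, in the order asked, and still so for the second after the job is handed in, while the arm keeps its last pose, push and grip.
It also fails if it takes over 35 s, if anything falls off the work surface, if the arm or the gripper's body presses on something with over 40 N, if the wrist force passes 120 N, or if a joint passes its speed limit or range.

## Robot

A 6-joint arm with a two-finger parallel gripper is mounted at the origin on the work surface. World frame = base frame: x ahead of the robot, y to its left, z up, the work surface at z = 0. Lengths are in mm, angles in rad, forces in N, time in s.
With the tool pointing down it reaches from about 300 to 775 mm from the base axis. Payload 14.6 kg.
Tool frame: the origin (TCP) lies on the centre line of the jaws, within the pads' length; the fingertips stand 19 mm ahead of it and the grasp point (between the pads) is the TCP (bot.tip_reach is the distance from the TCP to the fingertips, in mm); z points along the fingers, y is the line along which they close (so a half turn about z gives the same grasp; the last joint's range is limited). The gripper opens to 85 mm and grips with 20 to 120 N. Pads are 22 mm wide; open, the fingers measure 114 mm over their backs; the gripper's body (76 mm by 85 mm) begins 54 mm behind the grasp point. The pads swing forward as they close: fully open they stand 13 mm farther back than shut.
Start: joints at [1.251, 0.3, 1.521, -0, 1.321, -0.067], TCP at [137.562, 532.51, 250.281] pointing down, gripper open.
Joint ranges: [-3.03, 3.03], [-0.79, 2.21], [0.23, 2.52], [-1.04, 4.18], [0, 3.07], [-2.55, 2.55]. Speed limits (rad/s): [2.22, 2.22, 2.57, 3.14, 3.14, 3.14].

## Interface

Orientations are given as a unit quaternion [w, x, y, z].
In Python, from rig import bot gives the robot as it stands. Calls block until the motion is done:
- bot.move_to(position, orientation): joint-space move of the TCP to a pose.
- bot.servo_line(position, attitude=None, speed=150, until_force=None): straight line of the TCP; attitude=None keeps the orientation; speed is the mean speed in mm/s. With until_force (N) it stops when the force on the tool has changed by that much, and returns True; else False.
- bot.move_joints(angles): joint-space move.
- bot.move_gripper(opening, grip_force=None): finger opening in mm; grip_force is the grip in N (None keeps the last); returns when the fingers have stopped.
- bot.dwell(seconds).
- bot.ik(position, orientation): joint angles nearest the present ones, or None.
- bot.read_state(): the state.
- bot.read_camera(name): name is "scene" or "top" or "wrist"; returns a dict with "image" (480x640x3 uint8, blue, green, red), "depth" (480x640 float32, mm along the optical axis (not along the pixel's ray), 0 where there is no reading), "fovy" (degrees; the focal length in pixels is half the picture's height over the tangent of half this angle, whatever the lens; pixels are square), "cx", "cy" (the principal point, pixels), "k1" (the pictures are not rectified: a ray, as slopes to the right and down, at radius r is drawn at 1 + k1 r^2 times it, then the intrinsics apply), "eye" and "attitude" of the camera in the world; the wrist camera has in their place "mount" (4x4, takes a point from camera to tool coordinates, whose origin is the TCP and whose axes are the flange's). Camera axes: x right, y down, z forward; pixel columns grow to the right and rows downward; lengths in mm; the calibration is good to about 2 mm. A picture is of the moment at which its call begins: read the wrist's pose just before it.
A pose or a line that the arm cannot do raises bot.MotionError and nothing moves.
- bot.finish_job(): hands the job in; it is judged then, once.
The state is a dict: "clock": time; "joint_positions": joint angles; "qvel": joint speeds; "effort": joint torques, N m; "ee_pos": TCP position; "tool_rot": TCP orientation; "ft_force": force on the tool from outside, world axes, zero at the start; "moment": the same for the moment, N m; "grip_width": finger opening in mm; "grip_force": force on a finger pad.
Only numpy, scipy, OpenCV 4.12 (cv2) and the standard library are available. Lean on these libraries where they do the work, as an engineer would, in place of code of your own. Each camera call takes 0.05 s, during which the arm holds its last target. There are 200 camera calls.

## Working session

There is one attempt and no reset: what is moved stays moved. The work goes in short steps, each a Python script; the robot and the scene stay as the last script left them, time stands still between calls to the robot, and variables do not carry over. Pictures are saved under pics/ and viewed, at most 10 in all, crops included, and the job is handed in when it is done.

```bash
ls; mkdir -p pics; cat > h.py <<'E'
import numpy as np, cv2
from scipy.spatial.transform import Rotation as R
def rot(q): q=np.array(q,float); return R.from_quat(q[[1,2,3,0]]).as_matrix() if q.size==4 else q
def quat(M): q=R.from_matrix(M).as_quat(); return [float(q[3]),*map(float,q[:3])]
def grab(bot,name):
    s=bot.read_state(); c=bot.read_camera(name)
    if 'mount' in c:
        T=np.eye(4);T[:3,:3]=rot(s['tool_rot']);T[:3,3]=s['ee_pos'];T=T@np.array(c['mount']); c['M'],c['o']=T[:3,:3],T[:3,3]
    else: c['M'],c['o']=rot(np.array(c['attitude'])),np.array(c['eye'])
    c['f']=240/np.tan(np.radians(c['fovy'])/2); return c
def slopes(c,uv):
    d=(np.atleast_2d(uv)-[c['cx'],c['cy']])/c['f']; s=d.copy()
    for _ in range(20): s=d/(1+c['k1']*(s**2).sum(1,keepdims=True))
    return s
def rays(c,uv):
    s=slopes(c,uv); return np.c_[s,np.ones(len(s))]@c['M'].T
def on_z(c,uv,z):
    r=rays(c,uv); return c['o']+r*((z-c['o'][2])/r[:,2])[:,None]
def cloud(c):
    v,u=np.mgrid[:480,:640]; uv=np.c_[u.ravel(),v.ravel()].astype(float)
    return (c['o']+rays(c,uv)*c['depth'].reshape(-1,1)).reshape(480,640,3)
E
python3 - <<'E'
from rig import bot
from h import *
import pickle
s=bot.read_state(); print(s['clock'],s['tool_rot'])
for n in('scene','top','wrist'):
    c=grab(bot,n); pickle.dump(c,open(n+'.pkl','wb')); cv2.imwrite(f'pics/{n}.png',c['image']); print(n,c['fovy'],c['k1'],c['o'],c['M'][:,2],(c['depth']>0).mean())
E
```

```text
pics
0.0 [-1.24649649e-04  1.26077426e-01  9.92020219e-01 -5.93007986e-04]
scene 56.962454135680105 0.029632803346730102 [1136.88179087  720.67109608  732.02637804] [-0.52713775 -0.6499721  -0.54741398] 0.9948600260416667
top 48.247368540540116 -0.09056542330932296 [ 366.35851323  -16.54657156 1512.90139314] [ 0.14243224 -0.00310199 -0.98979969] 0.99572265625
wrist 58.24319768219273 0.015180229656421462 [ 60.13403748 552.93375195 374.50657475] [ 0.30348494 -0.07843628 -0.94960236] 0.9961263020833333
```

View pics/top.png

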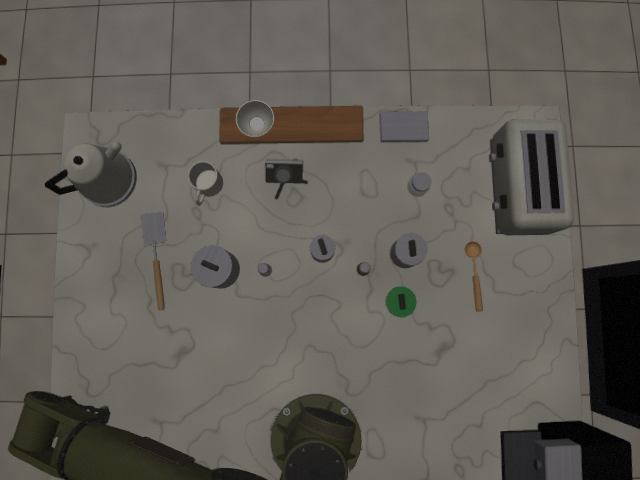

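View pics/scene.png

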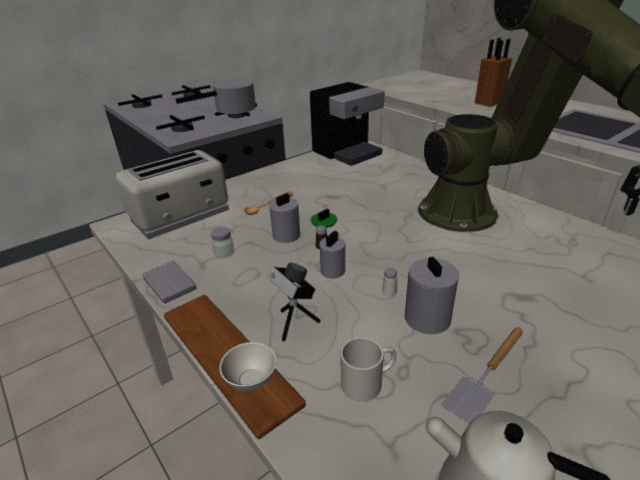

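Top view: three steel-lidded canisters, at (211,267), (322,249) and (409,250), and a green lid at (401,302). By size the large is at (211,267) and the small at (322,249). The medium is (409,250), steel and of middle size; the green one is the decoy. The tripod camera is at (284,174). I'll measure these and confirm in a crop.

```bash
python3 - <<'E'
from h import *
import pickle
T=pickle.load(open('top.pkl','rb')); S=pickle.load(open('scene.pkl','rb'))
P=cloud(T); Q=cloud(S)
for (u,v) in [(211,267),(322,249),(409,250),(401,302)]:
    p=P[v-28:v+28,u-28:u+28].reshape(-1,3); im=T['image'][v-28:v+28,u-28:u+28].reshape(-1,3)
    ok=p[:,2]>25; h=p[:,2]; 
    z=np.median(h[(h>50)]) if (h>50).sum()>100 else 10
    print((u,v),'lid z',z)
    m=(np.abs(P[...,2]-z)<8); m2=np.zeros_like(m); m2[v-28:v+28,u-28:u+28]=m[v-28:v+28,u-28:u+28]
    # disc outline incl. handle: all raised points
    m3=np.zeros_like(m); m3[v-28:v+28,u-28:u+28]=P[v-28:v+28,u-28:u+28,2]>z-6
    n,l,st,ce=cv2.connectedComponentsWithStats(m3.astype(np.uint8)); k=1+np.argmax(st[1:,4])
    cs=max(cv2.findContours((l==k).astype(np.uint8),0,1)[0],key=len)
    w=on_z(T,cs[:,0].astype(float),z)[:,:2].astype(np.float32); c,r=cv2.minEnclosingCircle(w); print(' disc',c,'diam',2*r)
    dark=(T['image'].max(2)<45)&(l==k); ys,xs=np.nonzero(dark)
    w=on_z(T,np.c_[xs,ys].astype(float),z+28)[:,:2].astype(np.float32); print(' handle',cv2.minAreaRect(w),len(w),' maxz',np.percentile(P[...,2][l==k],98))
# camera points
for n,C,X in(('top',T,P),('scene',S,Q)):
    m=(X[...,2]>90)&(np.abs(X[...,0]-P[174,284,0])<90)&(np.abs(X[...,1]-P[174,284,1])<90)
    p=X[m]; print(n,len(p),p.min(0),p.max(0),P[174,284])
    np.save(n+'_cam.npy',p)
p=np.load('top_cam.npy')
print(cv2.minAreaRect(p[:,:2].astype(np.float32)))
a=cv2.resize(T['image'][150:206,250:320],None,fx=8,fy=8,interpolation=2)[:448]
b=cv2.resize(T['image'][225:321,340:440],None,fx=4,fy=4,interpolation=2)
d=cv2.resize(S['image'][250:330,255:335],None,fx=4.5,fy=4.5,interpolation=2)
o=np.zeros((600,800,3),np.uint8); o[:300,:375]=cv2.resize(a,(375,300)); o[:384,400:]=b; o[305:600,:295]=cv2.resize(d,(295,295))
cv2.imwrite('pics/crop.png',cv2.convertScaleAbs(o,alpha=1.8))
E
```

```text
(211, 267) lid z 134.8951724257222
 disc (472.690673828125, 261.212646484375) diam 112.9081802368164
 handle ((471.1209716796875, 259.6904296875), (43.83784866333008, 12.87639331817627), 66.47289276123047) 85  maxz 164.8811465265406
(322, 249) lid z 91.24193007785016
 disc (521.6333618164062, -26.364713668823242) diam 67.23226928710938
 handle ((519.942626953125, -25.406898498535156), (40.73255920410156, 9.94112777709961), 17.442230224609375) 63  maxz 122.32320326550006
(409, 250) lid z 110.39876887573837
 disc (511.25030517578125, -259.9464111328125) diam 88.81316375732422
 handle ((510.27850341796875, -257.3616027832031), (40.75361251831055, 15.19522476196289), 4.9116058349609375) 90  maxz 141.23133859374937
(401, 302) lid z 10
 disc (378.54766845703125, -243.42677307128906) diam 99.21617126464844
 handle ((375.3735656738281, -240.90789794921875), (13.760004043579102, 38.233734130859375), 88.15499114990234) 80  maxz 44.001705123192714
top 892 [683.8945371   24.07810922 116.98685942] [758.25940093 121.25811196 171.65469909] [705.73125783  70.85503658 159.45394324]
scene 1110 [684.44691032  26.17913311  90.53513557] [755.39967371 126.34408366 169.07218552] [705.73125783  70.85503658 159.45394324]
((720.4249877929688, 72.77135467529297), (96.31059265136719, 73.0965347290039), 88.1865463256836)
```

View pics/crop.png

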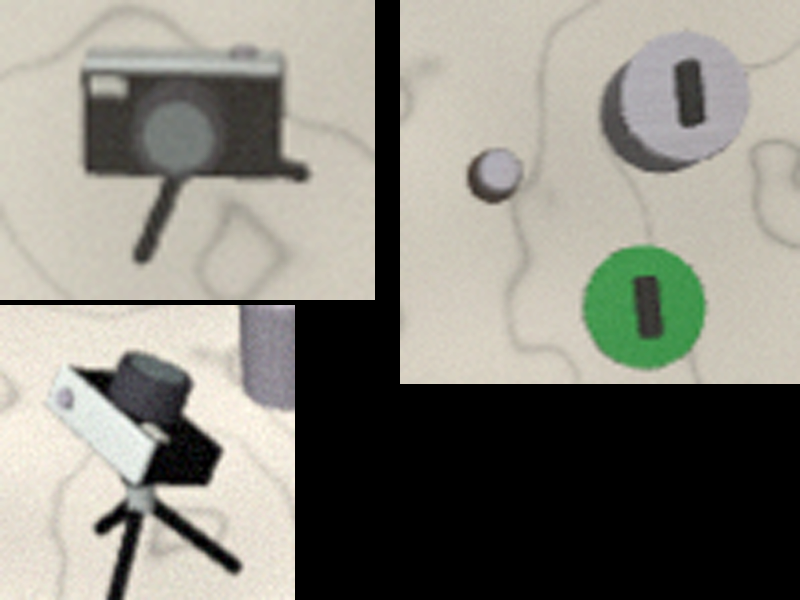

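The crop confirms it: the medium canister has the steel lid at top px (409,250), measured 88 mm across and 110 mm high. The green one lies lower, on the counter. The lens glass is at about (283,175). Next are wrist close-ups of the lens and the lid.

```bash
python3 - <<'E'
from rig import bot
from h import *
import pickle
def down(yaw):  # tool x dir -> yaw, z down
    x=np.array([np.cos(yaw),np.sin(yaw),0]);z=np.array([0,0,-1.]);return quat(np.c_[x,np.cross(z,x),z])
M=rot(bot.read_state()['tool_rot']); print(M.round(2))
for nm,p,yaw in(('wlens',[640,60,310],0),('wlid',[500,-257,290],0)):
    for y in(yaw,yaw+np.pi):
        for dz in (0,-20):
            q=[p[0]-dz*0,p[1],p[2]+dz]; j=bot.ik(q,down(y)); print(nm,y,dz,None if j is None else np.round(j,2))
    y0=0 if bot.ik(p,down(0)) is not None and M[0,0]*0+1 and abs(bot.ik(p,down(0))[5])<1.6 else np.pi
    bot.move_to(p,down(y0)); bot.dwell(0.3)
    c=grab(bot,nm and 'wrist'); pickle.dump(c,open(nm+'.pkl','wb')); cv2.imwrite(f'pics/{nm}.png',c['image']); print(y0,bot.read_state()['clock'],c['o'],c['M'][:,2])
a=[cv2.resize(cv2.imread(f'pics/{n}.png'),(400,300)) for n in('wlens','wlid')]
cv2.imwrite('pics/both.png',np.hstack(a))
E
```

```text
[[-0.97  0.25 -0.  ]
 [ 0.25  0.97 -0.  ]
 [ 0.   -0.   -1.  ]]
wlens 0 0 [ 0.04  0.48  1.13 -0.    1.53  1.61]
wlens 0 -20 [ 0.04  0.49  1.17 -0.    1.48  1.61]
wlens 3.141592653589793 0 [ 0.04  0.48  1.13 -0.    1.53 -1.53]
wlens 3.141592653589793 -20 [ 0.04  0.49  1.17 -0.    1.48 -1.53]
3.141592653589793 2.9583 [559.99854865  60.59554589 434.73056896] [ 3.13743662e-01  9.34601848e-04 -9.49507262e-01]
wlid 0 0 [-0.54  0.3   1.43 -0.    1.41  1.03]
wlid 0 -20 [-0.54  0.31  1.46 -0.    1.37  1.03]
wlid 3.141592653589793 0 [-0.54  0.3   1.43 -0.    1.41 -2.11]
wlid 3.141592653589793 -20 [-0.54  0.31  1.46 -0.    1.37 -2.11]
0 5.5 [ 581.01328084 -256.50693093  414.68336404] [-3.12821116e-01  5.27318983e-04 -9.49811914e-01]
```

View pics/both.png

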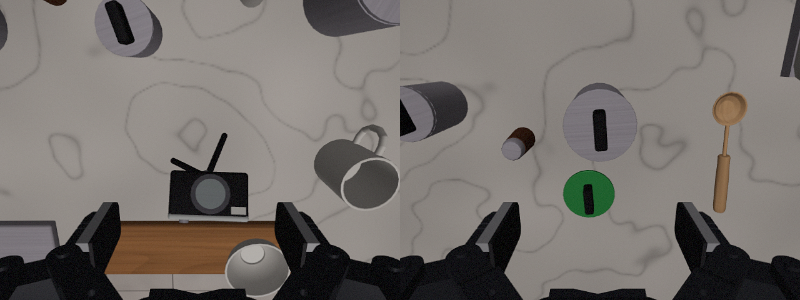

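The wrist lens view (half-size) shows the camera with its glass at (210,195). The lid view shows the medium lid at (200,123) of its half, with the handle nearly along the image's vertical. Now I'll refine both.

```bash
python3 - <<'E'
from h import *
import pickle
L=pickle.load(open('wlens.pkl','rb')); P=cloud(L)
# body + front-face plane
u0,v0=336,312
box=np.zeros((480,640),bool); box[v0-60:v0+60,u0-85:u0+85]=True
m=box&(P[...,2]>95); n,l,st,ce=cv2.connectedComponentsWithStats(m.astype(np.uint8)); k=l[v0,u0]; b=l==k; print('body px',st[k])
g=cv2.cvtColor(L['image'],6)
gl=(g>g[v0-8:v0+9,u0-8:u0+9].mean()*.8)&(g<g[v0,u0]*1.25)&b&(np.hypot(*(np.mgrid[:480,:640]-np.array([v0,u0])[:,None,None]))<28)
n,l,st,ce=cv2.connectedComponentsWithStats(cv2.morphologyEx(gl.astype(np.uint8),2,np.ones((3,3)))); k=l[v0,u0]
cs=max(cv2.findContours((l==k).astype(np.uint8),0,1)[0],key=len); e=cv2.fitEllipse(cs); print('glass ellipse',e)
gp=P[l==k]; print('glass depth pts',np.median(gp,0),len(gp), 'ray z160',on_z(L,[e[0]],160))
c=gp.mean(0);_,_,V=np.linalg.svd(gp-c); nrm=V[2]*np.sign(V[2,2]); print('glass normal',nrm, 'elev',np.degrees(np.arcsin(nrm[2])),'az',np.degrees(np.arctan2(nrm[1],nrm[0])))
# front face: points far from lens
far=b&(np.hypot(*(np.mgrid[:480,:640]-np.array([v0,u0])[:,None,None]))>42)&(g<45)
for i in range(3):
    fp=P[far]; c=np.median(fp,0); _,_,V=np.linalg.svd(fp-fp.mean(0)); nr=V[2]*np.sign(V[2,2]); d=np.abs((P-fp.mean(0))@nr); far&=d<4
print('face normal',nr,len(fp),'az',np.degrees(np.arctan2(nr[1],nr[0])),'el',np.degrees(np.arcsin(nr[2])))
# width direction via bright strip (top face)
st_=b&(g>90); ys,xs=np.nonzero(st_); sp=P[st_]; 
_,_,V=np.linalg.svd(sp-sp.mean(0)); print('strip dir',V[0],len(sp),'az',np.degrees(np.arctan2(V[0,1],V[0,0])))
# image-based width direction: minAreaRect edge of body outline -> ground azimuth at constant depth z
bp=P[b]; print('rect',cv2.minAreaRect(bp[:,:2].astype(np.float32)))
# the lid
C=pickle.load(open('wlid.pkl','rb')); P=cloud(C); z=111
box=np.zeros((480,640),bool); box[125:265,250:400]=True
m=box&(P[...,2]>103); n,l,s2,ce=cv2.connectedComponentsWithStats(m.astype(np.uint8)); k=1+np.argmax(s2[1:,4]); b=l==k
cs=max(cv2.findContours(b.astype(np.uint8),0,1)[0],key=len); w=on_z(C,cs[:,0].astype(float),111)[:,:2].astype(np.float32)
print('disc',cv2.minEnclosingCircle(w),'z',np.median(P[b][:,2]))
g=cv2.cvtColor(C['image'],6); h=b&(g<50)&(P[...,2]>130); ys,xs=np.nonzero(h)
w=on_z(C,np.c_[xs,ys].astype(float),139)[:,:2].astype(np.float32); print('handle',cv2.minAreaRect(w),len(w),np.median(P[h][:,2]))
w0=w-w.mean(0);_,_,V=np.linalg.svd(w0,full_matrices=False);print('dir az',np.degrees(np.arctan2(V[0,1],V[0,0])))
T=pickle.load(open('top.pkl','rb'));print('top lens z160',on_z(T,[[283.2,175.2]],160))
E
```

```text
body px [  268   272   130    85 10007]
glass ellipse ((336.2499694824219, 309.5703430175781), (47.019439697265625, 47.53224563598633), 148.90391540527344)
glass depth pts [701.44241249  75.27271709 160.09535219] 1823 ray z160 [[701.55274875  75.37088383 160.        ]]
glass normal [ 0.88862867 -0.12348619  0.44169021] elev 26.211772847605676 az -7.911308435752056
face normal [-0.5082761   0.02038563  0.86095286] 447 az 177.7032471124266 el 59.42373892087337
strip dir [ 0.70694627  0.16588851 -0.68753761] 3114 az 13.205819530565789
rect ((654.9085693359375, 76.21905517578125), (97.75322723388672, 188.7366485595703), 88.1874771118164)
disc ((510.66046142578125, -258.8975830078125), 42.922340393066406) z 112.16365496800029
handle ((511.7533264160156, -259.0410461425781), (42.893558502197266, 13.471449851989746), 3.731905698776245) 1261 139.78605330747354
dir az -176.1836
top lens z160 [[702.43290162  72.90628716 160.        ]]
```

```bash
python3 - <<'E'
from rig import bot
from h import *
a=np.radians(3.8); x=np.array([np.cos(a),np.sin(a),0]); z=np.array([0,0,-1.]); q=quat(np.c_[x,np.cross(z,x),z])
p=np.array([511.3,-259.0])
az,el=np.radians(178),np.radians(60); v=np.array([np.cos(el)*np.cos(az),np.cos(el)*np.sin(az),np.sin(el)]); lens=np.array([702.,74.7,160])
y=np.array([-np.sin(az),np.cos(az),0]); zt=-v
Y=y if np.cross(y,zt)[0]>0 else -y; M=np.c_[np.cross(Y,zt),Y,zt]; print(M.round(2))
goal=lens+v*187; print(goal,bot.ik(list(goal),quat(M)))
bot.move_gripper(45)
bot.move_to([*p,200],q)
hit=bot.servo_line([*p,134],speed=60,until_force=8); print('hit',hit)
bot.move_gripper(5,grip_force=50); s=bot.read_state(); print(s['ee_pos'],s['grip_width'],s['grip_force'],s['ft_force'],s['clock'])
if s['grip_width']>9 and not hit:
    bot.servo_line([*p,160],speed=50); bot.servo_line([*p,320],speed=150)
    s=bot.read_state(); print(s['grip_width'],s['grip_force'],s['ft_force'],s['clock'])
    c=grab(bot,'scene'); cv2.imwrite('pics/lift.png',c['image'])
E
```

```text
[[ 0.87 -0.03  0.5 ]
 [-0.03 -1.   -0.02]
 [ 0.5   0.   -0.87]]
[608.55695767  77.96310294 321.94675051] [ 0.0908315   0.162692    1.59260686 -0.08228344  0.8677923   1.73309927]
hit False
[ 511.43834694 -259.1102215   134.3482951 ] 13.014549990802054 49.123982191085815 [0.12928038 1.11205193 3.53336925] 8.0583
13.093462854166766 48.70113551616669 [ 0.4796115   0.58675738 -0.89923445] 9.9417
```

View pics/lift.png

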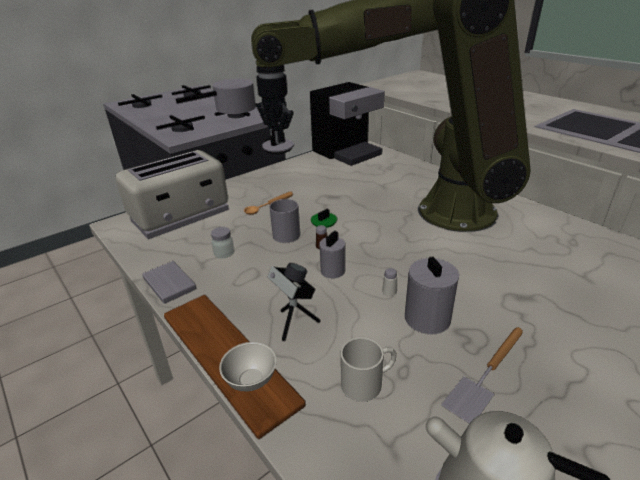

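The lid is up, at (278,147), and the open canister still stands at (285,220). Now to the lens.

```bash
python3 - <<'E'
from rig import bot
from h import *
import pickle
az,el=np.radians(178),np.radians(60); v=np.array([np.cos(el)*np.cos(az),np.cos(el)*np.sin(az),np.sin(el)]); lens=np.array([702.,74.7,160])
Y=np.array([np.sin(az),-np.cos(az),0]); Y=Y if np.cross(Y,-v)[0]>0 else -Y; M=np.c_[np.cross(Y,-v),Y,-v]
goal=lens+v*187
bot.move_to(list(goal),quat(M)); bot.dwell(0.5)
s=bot.read_state(); print(np.array(s['ee_pos'])-goal,s['grip_width'],s['grip_force'],s['clock'],np.abs(rot(s['tool_rot'])-M).max())
for n in('scene','top','wrist'):
    c=grab(bot,n); pickle.dump(c,open('f_'+n+'.pkl','wb')); P=cloud(c)
    # points in the lid's neighbourhood in lens frame: along v from lens, lateral
    d=P-lens; t=d@v; r=np.linalg.norm(d-t[...,None]*v,axis=-1); m=(t>140)&(t<168)&(r<60)
    if m.sum()>30:
        p=P[m]; dd=(p-lens); tt=dd@v; yl=np.cross([0,0,1],v);yl/=np.linalg.norm(yl); w=np.cross(v,yl)
        print(n,m.sum(),'t pct',np.percentile(tt,[2,25,50,75,98]),'y',np.percentile(dd@yl,[1,99]),'w',np.percentile(dd@w,[1,99]))
    pd=pickle.load(open(n+'.pkl','rb')); 
S=pickle.load(open('f_scene.pkl','rb'))['image']; W=pickle.load(open('f_wrist.pkl','rb'))['image']
cv2.imwrite('pics/final.png',np.hstack([cv2.resize(S[100:340,200:440],(400,400)),cv2.resize(W,(400,400))]))
E
```

```text
[ 0.01911952 -0.1167679  -0.00609605] 13.175089933644228 48.69996249675751 11.8083 0.00015945626804920315
scene 390 t pct [149.44459558 154.7677007  160.8506458  162.75400558 166.61091778] y [-44.07597816  32.83429846] w [-37.41146565  41.20239906]
top 490 t pct [157.01216921 160.02571324 161.60600097 163.29729497 166.12136444] y [-39.67403588  43.1386865 ] w [-4.37386335 42.25557535]
wrist 20665 t pct [162.7076341  163.87433482 164.29181451 164.69484694 165.53151989] y [-40.93658903  39.93588039] w [-20.67753456  41.33210626]
```

View pics/final.png

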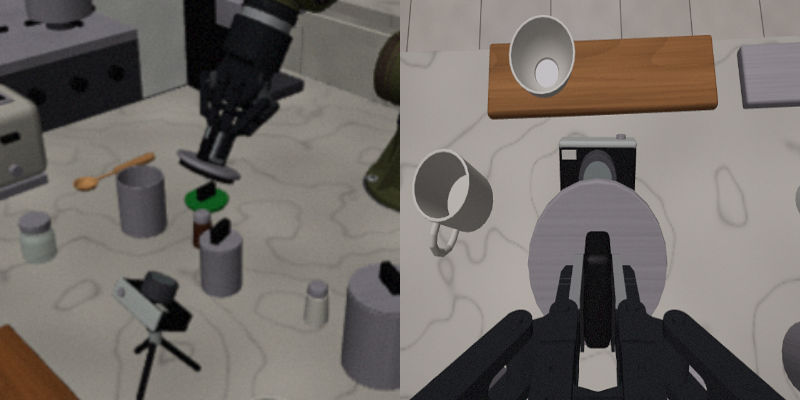

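The left half shows the lid held square above the lens, with the seal facing it; the canisters and shakers are undisturbed. On the right, the lid at (597,260) lines up with the camera. The disc's top is 164 mm along the lens axis, which puts the seal about 150 mm away and centred to about 1–2 mm.

```bash
python3 -c "
from rig import bot
print(bot.finish_job())"
```

```text
the job is handed in; nothing more can be done
None
```

The job is handed in: the medium canister's lid is held still in front of the tripod camera, its seal facing the lens squarely at about 150 mm and centred to 1–2 mm, and everything else was left standing where it was.

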